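# Latch a column heater's end cap

## Robot

A 6-joint arm with a two-finger parallel gripper is mounted at the origin on the work surface. World frame = base frame: x ahead of the robot, y to its left, z up, the work surface at z = 0. Lengths are in mm, angles in rad, forces in N, time in s.
With the tool pointing down it reaches from about 300 to 775 mm from the base axis. Payload 14.6 kg.
Tool frame: the origin (TCP) lies at the very end of the fingers, on their centre line; the grasp point (between the pads) lies 19 mm behind it; z points along the fingers, y is the line along which they close (so a half turn about z gives the same grasp; the last joint's range is limited). The gripper opens to 94 mm and grips with 3 to 60 N. Pads are 16 mm wide; open, the fingers measure 119 mm over their backs; the gripper's body (75 mm by 177 mm) begins 78 mm behind the grasp point.
Start: joints at [-1.336, 0.3, 1.521, -0, 1.321, -0.067], TCP at [163.475, -525.134, 205.446] pointing down, gripper open.
Joint ranges: [-3.03, 3.03], [-0.79, 2.21], [0.23, 2.52], [-1.04, 4.18], [0, 3.07], [-2.55, 2.55]. Speed limits (rad/s): [2.22, 2.22, 2.57, 3.14, 3.14, 3.14].

## Interface

Orientations are given as [roll, pitch, yaw] about the fixed x, y, z axes, in that order (R = Rz(yaw) Ry(pitch) Rx(roll)).
In Python, from cell import manip gives the robot as it stands.
- The arm moves only by the tool servo_tool, never from a script. Its argument "motion" is a list that holds one entry, the list of rows, each a list of 7 numbers: the shift along the world's x, y, z as a fraction of full scale, then the turn, a rotation vector about the world's x, y, z as a fraction of full scale, then the closure, from 0 (fully open) to 1 (shut). In form: [[[x, y, z, rx, ry, rz, gripper], ...]]. A call has 1 to 10 rows; each row is the pose to reach, as a shift and turn from the pose commanded when the call began, turning the shorter way round; what a row does not reach only later rows make up. Full scale, the value 1, is 0.5 m for a shift and pi rad for a turn. A row lasts 1/10 s, in which the tool goes at most 50 mm and 8.59 degrees, less where a joint would pass 70% of its speed; a pose out of reach is approached as far as the arm can. A call with a number of a shift or a turn outside -1 to 1 is refused whole. A call with a gripper value outside its range is refused whole. The fingers move at their own pace and stop on an object; "newtons" is the grip in N (left out, the last holds). Time passes only in rows, so rows that repeat a pose let the fingers close. It gives the time, the measured TCP pose, the force, the opening and the grip force at its end, in the units of the state.
- manip.read_state(): the state, without advancing time (a new reading comes with each control period).
- manip.camera(name): name is "scene" or "side" or "wrist"; returns a dict with "frame" (480x640x3 uint8, red, green, blue), "range_z" (480x640 float32, mm along the optical axis (not along the pixel's ray), 0 where there is no reading), "vfov" (degrees; the focal length in pixels is half the picture's height over the tangent of half this angle, whatever the lens; pixels are square), "cx", "cy" (the principal point, pixels), "k1" (the pictures are not rectified: a ray, as slopes to the right and down, at radius r is drawn at 1 + k1 r^2 times it, then the intrinsics apply), "cam_to_world" (4x4, takes a point from camera to world coordinates). Camera axes: x right, y down, z forward; pixel columns grow to the right and rows downward; lengths in mm; the calibration is good to about 2 mm. A picture is of the moment at which its call begins.
- manip.sign_off(): hands the job in; it is judged then, once.
The state is a dict: "clock": time; "joints": joint angles; "qd": joint speeds; "effort": joint torques, N m; "eef_pos": TCP position; "eef_rot": TCP orientation; "wrist_force": force on the tool from outside, world axes, zero at the start; "moment": the same for the moment, N m; "finger_gap": finger opening in mm; "finger_force": force on a finger pad.
Only numpy, scipy, OpenCV 4.12 (cv2) and the standard library are available. Lean on these libraries where they do the work, as an engineer would, in place of code of your own. Each camera call takes 0.05 s, during which the arm holds its last target. There are 200 camera calls.

## Task

Two column heaters stand on the bench; the latch of one is open, its lever standing up and its wire loop tipped back. Swing that loop over so that it lies behind its keeper hook on the grey end cap, then throw the lever all the way back until it has snapped over centre and lies down flat, holding the cap tight against its seal. Leave the other, already latched heater untouched and do not push the bottle, vial rack or spanner about.

Things in the scene. Friction and masses are not known exactly. Their poses are not given: they have to be found in the camera images.
- heater: Column heater with the OPEN latch, fixed: low box 90 mm wide (y), 60 high (flat deck). Origin on the bench under the lever's pin. Its x is the draw direction, from lever to keeper, roughly away from the robot. White body x -90 to 20, grey end cap x 23 to 135 (+ gap). Dark steel draw latch across the seam, mid-deck: lever bracket (30 wide, 17 high) at x 0, keeper hook on the cap at x 68.
- lever_pivot (a point): Middle of the lever's hinge pin, at x 0, y 0, z 72 mm in the heater's frame. The pin runs along the heater's y; axes as the heater's.
- lever (a joint): Lever angle a about its pin, rad. 0 = shut stop, flat towards -x; 2.1 = open stop. The flat lever (65 mm long, 21 wide, 4 thick) points from the pin along (-cos a, 0, sin a) in heater axes. Starts near 2.05, leaning 25 deg to the keeper; friction (0.02 N m) holds it. With the loop hooked, shutting takes about 2 N at the tip below 1 rad; past the toggle (about 0.3) it stays shut by itself.
- lever_tip (a point): Free end of the lever, 65 mm from its pin.
- loop (a joint): Wire loop's angle against the lever, rad. Its rise above level, seen from the heater's +x, is loop minus lever. It starts on its stop (3.95), tipped back past upright: rise about 1.85, bar high up, 20 mm to the robot's side of the pin. It swings almost freely about the heater's y: pushed forward past upright (rise under 1.4) it falls behind the keeper by itself within 1 s, to a rise of about -0.35.
- loop_bar (a point): Middle of the loop's crossbar. Loop of 5 mm steel wire: two sides 38 mm apart that pass either side of lever and keeper, a crossbar 90 mm from the loop's pivot, and beyond it a thumb tab 24 wide, 22 long, bent up 23 deg. The loop's pivot is on the lever: from the pin (-24 cos(a - 0.14), 0, 24 sin(a - 0.14)) mm at lever angle a.
- keeper (a point): Foot of the keeper hook's far face, on the cap's deck. The hook is a steel block 20 mm wide, 14 high; its lip, the top 4 mm, overhangs 6 mm to +x. Hooked, the crossbar lies on the +x side of this point, below the lip. With the lever open it drops about 15 mm clear of the lip. Axes as the heater's.
- cap (a joint): Gap between cap and body, m. 0.006 = held open by its springy seal (8 N), as at the start; latched it reads about 0.0015.
- neighbour: The other heater, same size and shape, one fixed piece, its latch already fastened with the lever flat. Origin and axes as for heater. Not to be touched.
- solvent: Amber bottle with a blue cap, 86 mm across, 180 mm high, loose. Origin under its centre. Bystander.
- rack: White vial rack, 75 x 125 mm, 46 mm high with its vials, loose. Origin under its centre. Bystander.
- spanner: Steel spanner 160 mm long lying on the bench, loose. Bystander.

How it is judged:
By the outcome, as a careful person would: the job done as asked, in the order asked, and still so for the second after the job is handed in, with the robot touching nothing.
It also fails if it takes over 40 s, if anything falls off the work surface, if the arm or the gripper's body presses on something with over 40 N, if the wrist force passes 120 N, or if a joint passes its speed limit or range.

## Working session

There is one attempt and no reset: what is moved stays moved. The work goes in short steps, Python scripts to look and compute and a tool call to move; the robot and the scene stay as the last step left them, time stands still between calls to the robot, and variables do not carry over. Pictures are saved under pics/ and viewed, at most 10 in all, crops included, and the job is handed in when it is done.

Besides the shell and the picture viewer there is one more tool, called after "Request:" in YAML: its name, and indented under it one key for each argument. servo_tool: Moves the arm, as the interface text tells. Its arguments: {"type":"object","properties":{"motion":{"type":"array"},"newtons":{"type":"number"}},"required":["motion"]}

```bash
mkdir -p pics; cat > h.py <<'E'
import numpy as np, cv2, pickle
from cell import manip
def shot(n,tag):
    c=manip.camera(n); pickle.dump(c,open(f'pics/{tag}.pkl','wb'))
    cv2.imwrite(f'pics/{tag}.png',c['frame'][:,:,::-1]); return c
def load(tag): return pickle.load(open(f'pics/{tag}.pkl','rb'))
def ray(c,u,v):
    f=240/np.tan(np.radians(c['vfov'])/2)
    d=np.array([(u-c['cx'])/f,(v-c['cy'])/f]); s=d.copy()
    for _ in range(20): s=d/(1+c['k1']*(s@s))
    return np.array([s[0],s[1],1.])
def pt(c,u,v):
    p=c['range_z'][int(round(v)),int(round(u))]*ray(c,u,v)
    return (c['cam_to_world']@np.r_[p,1])[:3]
def tri(obs):
    A=np.zeros((3,3));b=np.zeros(3)
    for c,u,v in obs:
        d=c['cam_to_world'][:3,:3]@ray(c,u,v);d/=np.linalg.norm(d);P=np.eye(3)-np.outer(d,d)
        A+=P;b+=P@c['cam_to_world'][:3,3]
    return np.linalg.solve(A,b)
E
python3 - <<'E'
from h import *
a=shot('scene','s0');b=shot('side','d0')
for c in(a,b): print(c['cam_to_world'].round(2).tolist(),c['vfov'],c['k1'])
cv2.imwrite('pics/both.png',cv2.resize(np.vstack([a['frame'],b['frame']])[:,:,::-1],None,fx=.62,fy=.62))
E
```

```text
[[-0.05, 0.81, -0.58, 1297.42], [1.0, 0.05, -0.03, 30.18], [0.01, -0.59, -0.81, 1019.32], [0.0, 0.0, 0.0, 1.0]] 55.828305163475 -0.07933731223784783
[[1.0, -0.07, 0.04, 567.35], [-0.08, -0.77, 0.64, -1034.33], [-0.01, -0.64, -0.77, 1288.45], [0.0, 0.0, 0.0, 1.0]] 47.237162569534966 -0.05531836596155274
```

View pics/s0.png

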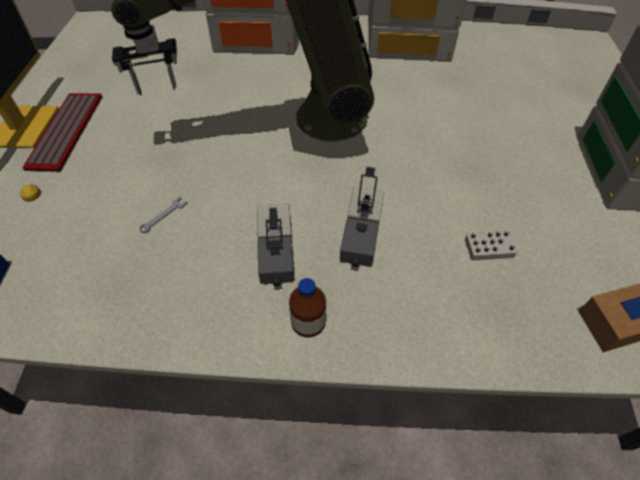

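View pics/d0.png

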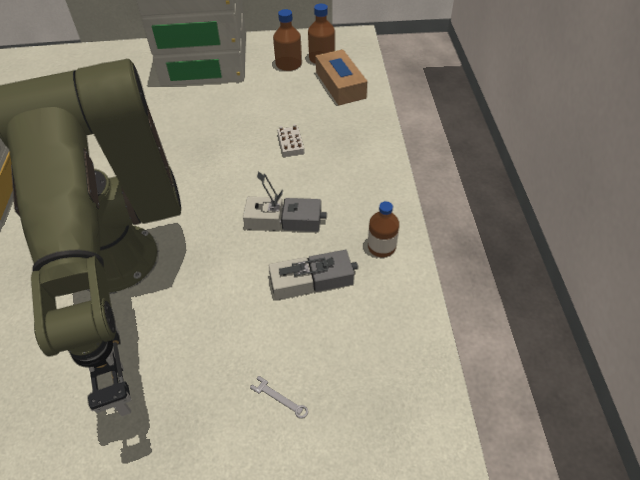

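The open heater is at scene (362,225) and side (285,212), with its loop standing up at scene (369,172). The latched neighbour is at scene (275,243). The bottle is at scene (308,308), clear of the work.

```bash
python3 - <<'E'
from h import *
a=load('s0');b=load('d0')
A=cv2.resize(a['frame'][155:280,325:405],None,fx=4.8,fy=4.8,interpolation=cv2.INTER_CUBIC)
B=cv2.resize(b['frame'][160:240,235:335],None,fx=4,fy=4,interpolation=cv2.INTER_CUBIC)
B=cv2.copyMakeBorder(B,0,600-320,0,0,cv2.BORDER_CONSTANT)
cv2.imwrite('pics/c0.png',np.hstack([A,B])[:,:,::-1])
# deck points by depth
for c in(a,b):
    ys,xs=np.nonzero(c['range_z']>0)
    P=np.array([pt(c,u,v) for u,v in zip(xs,ys) if (325<u<405 and 155<v<280 if c is a else 235<u<335 and 160<v<240)])
    d=P[(abs(P[:,2]-60)<5)]
    r=cv2.minAreaRect(d[:,:2].astype(np.float32)); print(len(d),d[:,2].mean(),r)
    t=P[P[:,2]>85]; i=t[:,2].argmax(); print('high',t[i],'n',len(t))
E
```

```text
1822 61.50245475509408 ((505.1852722167969, 106.18067932128906), (90.22534942626953, 235.4588165283203), 81.90626525878906)
high [452.93707367 115.25429943 201.98949429] n 280
1397 59.86175276661228 ((507.7447509765625, 99.88723754882812), (98.45183563232422, 231.2471923828125), 81.825439453125)
high [447.23698747 100.58931586 201.73941255] n 194
```

View pics/c0.png

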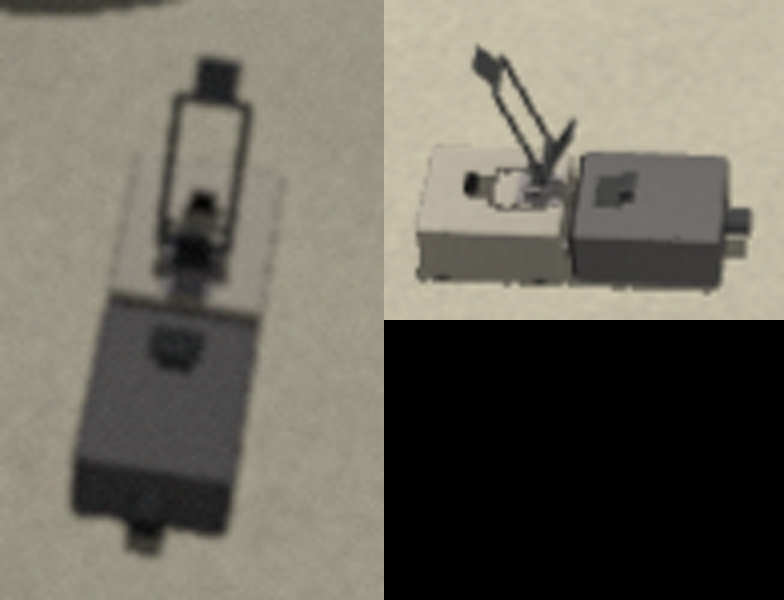

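```bash
python3 - <<'E'
from h import *
from scipy.spatial.transform import Rotation as R
s=manip.read_state(); print(s)
a=load('s0');b=load('d0')
print('tab',tri([(a,370.4,171.7),(b,261,176.3)]))
print('keeper',tri([(a,325+175/4.8,155+348/4.8),(b,235+232/4,160+188/4)]))
print('lever tip',tri([(a,325+203/4.8,155+197/4.8),(b,235+(572-384)/4,160+122/4)]))
E
```

```text
{'clock': 0.1, 'joints': array([-1.33557656e+00,  3.00416149e-01,  1.52149998e+00, -2.90245554e-06,
        1.32070007e+00, -6.66094345e-02]), 'qd': array([ 0.00126818, -0.00138287, -0.00050707, -0.00220696,  0.00059386,
        0.00025136]), 'effort': array([ 1.93293331e-04, -5.32643867e+01, -3.53285015e+01,  7.09580421e-02,
        2.34709057e-02, -4.47587115e-05]), 'eef_pos': array([ 163.43517407, -524.91706952,  204.95078067]), 'eef_rot': array([-3.14057119e+00, -6.53220533e-05,  3.01829890e-01]), 'wrist_force': array([-0.14855773,  0.3668296 , -0.30909425]), 'moment': array([0.02458945, 0.01762578, 0.04138778]), 'finger_force': 0.0, 'finger_gap': 94.18359929785832}
tab [456.06735832 113.61818155 189.41434179]
keeper [540.52665705 100.87262662  64.0911762 ]
lever tip [507.90993747 104.62068202 143.89760537]
```

Request:
servo_tool:
  motion:
    - [[0.06,0.1,0.1,0,0,-0.03,1],[0.1,0.2,0.19,0,0,-0.06,1],[0.15,0.3,0.19,0,0,-0.09,1],[0.19,0.4,0.19,0,0,-0.12,1],[0.22,0.5,0.19,0,0,-0.141,1],[0.25,0.6,0.19,0,0,-0.141,1],[0.27,0.7,0.19,0,0,-0.141,1],[0.3,0.78,0.19,0,0,-0.141,1],[0.3,0.78,0.19,0,0,-0.141,1]]
  newtons: 20

```text
clock: 1.0
eef_pos: [313.4, -133.1, 300.5]
eef_rot: [3.142, -0.0, -0.141]
wrist_force: [1.2, -0.6, 0.4]
finger_gap: 26.0
finger_force: 0.0
```

Request:
servo_tool:
  motion:
    - [[0.03,0.09,0,0,0,0,1],[0.06,0.18,0,0,0,0,1],[0.09,0.27,0,0,0,0,1],[0.13,0.36,0,0,0,0,1],[0.16,0.44,0,0,0,0,1],[0.184,0.507,0,0,0,0,1],[0.184,0.507,0,0,0,0,1],[0.184,0.507,0,0,0,0,1]]

```text
clock: 1.8
eef_pos: [405.2, 118.6, 300.0]
eef_rot: [3.141, 0.001, -0.14]
wrist_force: [-1.3, -0.4, -0.3]
finger_gap: 0.1
finger_force: 0.0
```

```bash
python3 - <<'E'
from h import *
s=manip.read_state(); print(s['eef_pos'],s['joints'])
shot('wrist','w0'); 
E
```

```text
[405.23624086 118.55345587 299.98965271] [ 1.97936203e-01 -5.24578103e-02  1.69797422e+00 -1.83571453e-04
  1.49725444e+00  1.90830557e+00]
```

View pics/w0.png

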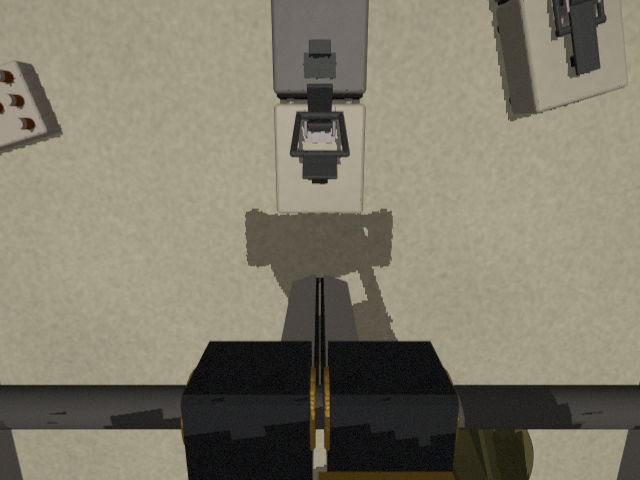

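The wrist view shows the heater aligned with the image vertical, on the finger column of about 320. The tab is at (320,168), the bar at (320,154), the lever tip at (320,92) and the keeper at (320,58). I'll check heights and positions from depth.

```bash
python3 - <<'E'
from h import *
c=load('w0')
e=np.array([np.cos(.141),-np.sin(.141)]);n=np.array([-e[1],e[0]]);t=np.array([405.2,118.6])
for nm,u,v in [('tab',320,168),('tabend',320,176),('bar/tab root',320,156),('leverTip',320,90),('keeper lip',320,43),('keeper',320,70),('deckL',290,200),('deckR',350,200),('seam',300,102),('barL',293,150),('barR',347,150)]:
    p=pt(c,u,v);d=p[:2]-t; print(nm,p.round(1),'rel tcp along/across',(d@e).round(1),(d@n).round(1))
E
```

```text
tab [452.4 111.1 191.7] rel tcp along/across 47.8 -0.8
tabend [447.5 111.8 196.8] rel tcp along/across 42.9 -0.8
bar/tab root [459.9 110.  183.8] rel tcp along/across 55.3 -0.8
leverTip [507.5 103.2 127.7] rel tcp along/across 103.5 -0.9
keeper lip [551.2  96.9  73.9] rel tcp along/across 147.6 -1.0
keeper [530.1  99.8  61.1] rel tcp along/across 126.3 -1.1
deckL [410.8 147.7  61.2] rel tcp along/across 1.4 29.6
deckR [401.8  86.5  59.3] rel tcp along/across 1.1 -32.3
seam [507.4 125.3  -1.6] rel tcp along/across 100.3 21.0
barL [466.4 128.5 179.8] rel tcp along/across 59.2 18.4
barR [461.   90.3 178.8] rel tcp along/across 59.2 -20.2
```

Request:
servo_tool:
  motion:
    - [[0,0,-0.09,0,0,0,1],[0,0,-0.18,0,0,0,1],[0,0,-0.256,0,0,0,1],[0.04,-0.0057,-0.256,0,0,0,1],[0.065,-0.0092,-0.256,0,0,0,1],[0.09,-0.0128,-0.256,0,0,0,1],[0.115,-0.0163,-0.256,0,0,0,1],[0.14,-0.0199,-0.256,0,0,0,1],[0.16,-0.0227,-0.256,0,0,0,1],[0.176,-0.025,-0.256,0,0,0,1]]

```text
clock: 2.85
eef_pos: [494.4, 105.5, 173.0]
eef_rot: [-3.141, -0.001, -0.142]
wrist_force: [-0.6, 1.0, -0.1]
finger_gap: 0.5
finger_force: 0.0
```

Request:
servo_tool:
  motion:
    - [[0.01,-0.0014,0,0,0,0,1],[0.01,-0.0014,0,0,0,0,1],[0.01,-0.0014,0.08,0,0,0,1],[0.01,-0.0014,0.17,0,0,0,1],[-0.05,0.007,0.22,0,0,0,1],[-0.09,0.0128,0.22,0,0,0,1],[-0.09,0.0128,0.22,0,0,0,1],[-0.09,0.0128,0.22,0,0,0,1]]

```text
clock: 3.65
eef_pos: [448.4, 112.3, 282.5]
eef_rot: [-3.142, -0.0, -0.141]
wrist_force: [0.7, 0.1, 0.6]
finger_gap: 0.4
finger_force: 0.0
```

```bash
python3 - <<'E'
from h import *
s=manip.read_state(); print(s['eef_pos'],s['wrist_force'])
w=shot('wrist','w1');d=shot('side','d1')
B=cv2.resize(d['frame'][160:240,235:335],None,fx=4,fy=4,interpolation=cv2.INTER_CUBIC)
B=cv2.copyMakeBorder(B,0,160,0,0,cv2.BORDER_CONSTANT)
cv2.imwrite('pics/v1.png',np.hstack([w['frame'][:,130:510],B])[:,:,::-1])
E
```

```text
[448.41275194 112.31497292 282.51825777] [0.70151175 0.09778064 0.63122725]
```

View pics/v1.png

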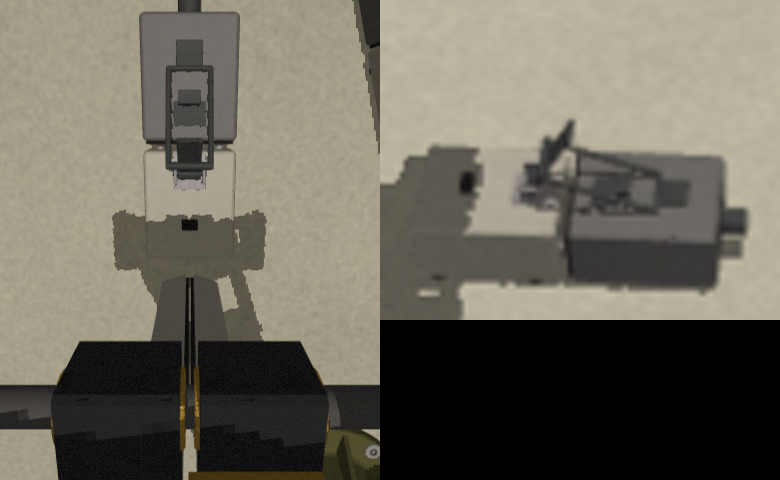

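The loop has dropped over: its bar is at wrist (189,68), beyond the keeper at (189,100). The lever still leans forward. Next I put the finger ahead of the lever.

Request:
servo_tool:
  motion:
    - [[0.08,-0.0125,0,0,0,0,1],[0.163,-0.0248,0,0,0,0,1],[0.163,-0.0248,0,0,0,0,1],[0.163,-0.0248,-0.09,0,0,0,1],[0.163,-0.0248,-0.18,0,0,0,1],[0.163,-0.0248,-0.27,0,0,0,1],[0.163,-0.0248,-0.34,0,0,0,1],[0.163,-0.0248,-0.34,0,0,0,1]]

```text
clock: 4.55
eef_pos: [527.5, 99.5, 108.0]
eef_rot: [3.139, 0.008, -0.141]
wrist_force: [-1.6, -0.4, 0.4]
finger_gap: 0.4
finger_force: 0.0
```

Request:
servo_tool:
  motion:
    - [[-0.02,0.003,0,0,0,0,1],[-0.0416,0.0059,0,0,0,0,1],[-0.062,0.0088,0,0,0,0,1],[-0.0832,0.0118,0.001,0,0,0,1],[-0.1067,0.0151,0.006,0,0,0,1],[-0.12,0.017,0.004,0,0,0,1],[-0.134,0.019,0.001,0,0,0,1],[-0.147,0.0209,-0.006,0,0,0,1],[-0.16,0.0227,-0.0126,0,0,0,1],[-0.16,0.0227,-0.0126,0,0,0,1]]

```text
clock: 5.55
eef_pos: [448.9, 111.3, 105.5]
eef_rot: [3.141, 0.002, -0.141]
wrist_force: [0.4, -0.3, 1.0]
finger_gap: -0.0
finger_force: 0.5
```

```bash
python3 - <<'E'
from h import *
s=manip.read_state(); print(s['eef_pos'],s['wrist_force'])
w=shot('wrist','w2');d=shot('side','d2')
B=cv2.resize(d['frame'][160:240,235:335],None,fx=4,fy=4,interpolation=cv2.INTER_CUBIC)
B=cv2.copyMakeBorder(B,0,160,0,0,cv2.BORDER_CONSTANT)
cv2.imwrite('pics/v2.png',np.hstack([w['frame'][:,130:510],B])[:,:,::-1])
E
```

```text
[448.91671681 111.29969533 105.52043675] [ 0.41498113 -0.2611823   0.95743525]
```

View pics/v2.png

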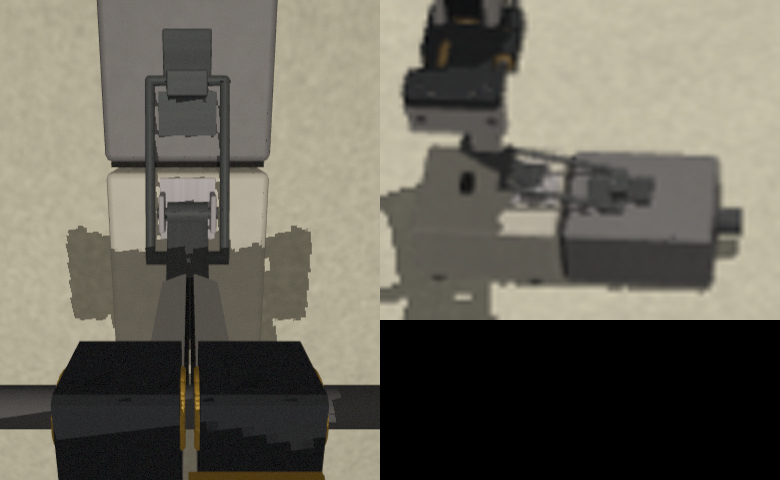

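The bar now sits under the keeper lip: the lip covers its middle at wrist (187,84). The lever is at about 0.7 rad and the force is small, so I continue to shut.

Request:
servo_tool:
  motion:
    - [[-0.012,0.0017,-0.01,0,0,0,1],[-0.022,0.0031,-0.022,0,0,0,1],[-0.027,0.0038,-0.032,0,0,0,1],[-0.031,0.0044,-0.042,0,0,0,1],[-0.033,0.0047,-0.051,0,0,0,1],[-0.034,0.0048,-0.058,0,0,0,1],[-0.034,0.0048,-0.062,0,0,0,1],[-0.034,0.0048,-0.062,0,0,0,1]]

```text
clock: 6.45
eef_pos: [432.9, 113.6, 74.9]
eef_rot: [3.141, 0.0, -0.141]
wrist_force: [-0.3, 0.3, 0.1]
finger_gap: 0.7
finger_force: 0.0
```

Request:
servo_tool:
  motion:
    - [[0,0,-0.002,0,0,0,1],[0,0,-0.004,0,0,0,1],[0,0,-0.004,0,0,0,1]]

```text
clock: 6.75
eef_pos: [433.2, 113.7, 74.0]
eef_rot: [-3.141, -0.001, -0.141]
wrist_force: [-4.8, -1.1, 11.7]
finger_gap: 0.1
finger_force: 6.4
```

Firm contact at the stop. I retreat straight up and look.

Request:
servo_tool:
  motion:
    - [[0,0,0.06,0,0,0,1],[0,0,0.16,0,0,0,1],[0,0,0.26,0,0,0,1],[-0.08,0.011,0.34,0,0,0,1],[-0.13,0.018,0.38,0,0,0,1],[-0.13,0.018,0.38,0,0,0,1],[-0.13,0.018,0.38,0,0,0,1]]

```text
clock: 7.45
eef_pos: [368.1, 122.7, 263.4]
eef_rot: [-3.141, -0.002, -0.141]
wrist_force: [-0.0, 0.3, 0.0]
finger_gap: 0.5
finger_force: 0.0
```

```bash
python3 - <<'E'
from h import *
s=manip.read_state(); print(s['eef_pos'],s['wrist_force'])
w=shot('wrist','w3');d=shot('side','d3')
B=cv2.resize(d['frame'][160:240,235:335],None,fx=4,fy=4,interpolation=cv2.INTER_CUBIC)
W=cv2.resize(w['frame'][0:240,225:425],(400,480),interpolation=cv2.INTER_CUBIC)
B=cv2.copyMakeBorder(B,0,160,0,0,cv2.BORDER_CONSTANT)
cv2.imwrite('pics/v3.png',np.hstack([W,B])[:,:,::-1])
e=np.array([np.cos(.141),-np.sin(.141)]);t=np.array([478.4,107.4])
for v in range(0,230,8):
    p=pt(w,320,v); print(v,((p[:2]-t)@e).round(1),p[2].round(1),end=' | ')
E
```

```text
[368.09288927 122.70907599 263.43625126] [-0.0117968   0.27550736  0.03650017]
0 62.3 73.6 | 8 59.2 62.6 | 16 53.2 62.3 | 24 47.2 61.8 | 32 41.6 59.1 | 40 34.9 61.5 | 48 29.1 59.0 | 56 24.8 45.0 | 64 16.1 60.5 | 72 7.9 76.0 | 80 1.6 75.9 | 88 -4.6 74.3 | 96 -11.1 75.4 | 104 -17.5 74.9 | 112 -24.0 74.0 | 120 -30.6 75.2 | 128 -37.3 73.3 | 136 -44.0 74.5 | 144 -50.9 72.6 | 152 -57.7 73.1 | 160 -65.9 58.9 | 168 -73.0 60.6 | 176 -80.5 59.8 | 184 -96.3 -0.2 | 192 -104.9 0.3 | 200 -113.6 0.8 | 208 -122.3 1.6 | 216 -131.3 1.3 | 224 -140.8 -0.6 |
```

View pics/v3.png

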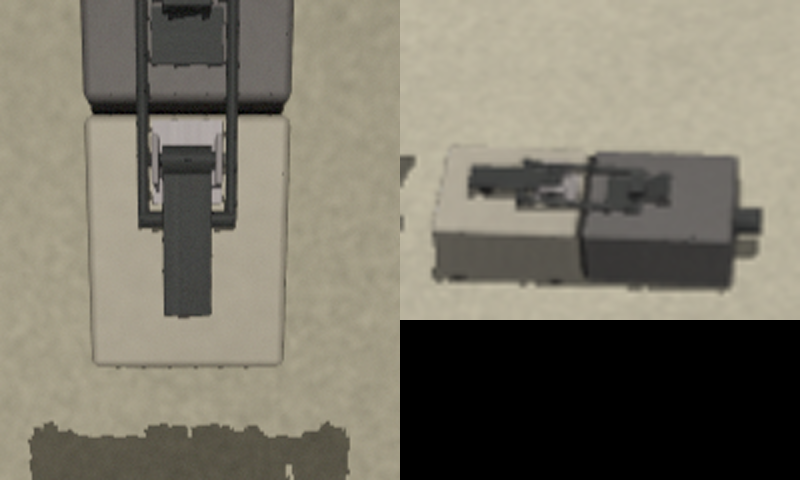

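The lever lies flat: its top reads a level 73–75 mm over its whole length. The loop is taut on the keeper, and the cap edge has moved in towards the body (344 before, 338 now in the enlarged side crop). I hand in.

```bash
python3 -c "
from cell import manip
print(manip.sign_off())"
```

```text
the job is handed in; nothing more can be done
None
```

The loop is hooked behind the keeper and the lever is thrown flat past centre, drawing the cap in; the arm touched nothing else, and the job is handed in at about 7.5 s on the robot's clock.

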